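Find the socket for the sheeter's hold-down nut and nip it up an eighth of a turn

ROBOT

A 6-joint arm with a two-finger parallel gripper is mounted at the origin on the work surface. World frame = base frame: x ahead of the robot, y to its left, z up, the work surface at z = 0. Lengths are in mm, angles in rad, forces in N, time in s.
With the tool pointing down it reaches from about 400 to 925 mm from the base axis. Payload 12.5 kg.
Tool frame: the origin (TCP) lies on the mounting face of the last link; the fingertips stand 190 mm ahead of it and the grasp point (between the pads) lies 171 mm ahead of it (env.grasp_offset is the distance from the TCP to the grasp point, in mm); z points along the fingers, y is the direction in which the jaws open and shut (so a half turn about z gives the same grasp; the last joint's range is limited). The gripper opens to 95 mm and grips with 3 to 60 N. Pads are 20 mm wide; open, the fingers measure 119 mm over their backs; the gripper's body (75 mm by 180 mm) begins 59 mm behind the grasp point.
Start: joints at [-1.342, 0.491, 1.559, -0, 1.092, -0.106], TCP at [205.382, -590.291, 404.761] pointing down, gripper open.
Joint ranges: [-3.1, 3.1], [-0.84, 2.19], [0.05, 2.79], [-1.13, 4.28], [0.06, 2.93], [-2.69, 2.69]. Speed limits (rad/s): [2.22, 2.22, 2.79, 3.14, 3.14, 3.14].

INTERFACE

Orientations are given as [roll, pitch, yaw] about the fixed x, y, z axes, in that order (R = Rz(yaw) Ry(pitch) Rx(roll)).
In Python, from cell import env, viewer gives the robot as it stands.
- The arm moves only by the tool play_rows, never from a script. Its argument "increments" is a list of rows, each an object of numbers: "dx", "dy", "dz": the shift along the tool's x, y, z in mm; "rx", "ry", "rz": the turn, a rotation vector about the tool's x, y, z in units of 6 degrees (1.0 is 6 degrees). A call has 1 to 8 rows; each row is the pose to reach, as a shift and turn from the pose measured when the call began, along the tool's axes at that moment; what a row does not reach only later rows make up. A row lasts 1/12 s, in which the tool goes at most 41.7 mm and 7.16 degrees, less where a joint would pass 70% of its speed; a pose out of reach is approached as far as the arm can. A call with a gripper value outside its range is refused whole. "fingers" is the opening, from 0 (shut) to 1 (fully open), set as the call begins (left out, the last holds). The fingers move at their own pace and stop on an object; the grip force is fixed at half the most. Time passes only in rows, so rows that repeat a pose let the fingers close. It gives the time, the measured TCP pose, the force and the opening at its end, in the units of the state.
- env.state(): the state, without advancing time (a new reading comes with each control period).
- viewer.read_camera(name): name is "scene" or "side" or "wrist"; returns a dict with "image" (400x640x3 uint8, red, green, blue), "fx", "fy", "cx", "cy" (pixels), "rvec" (rotation vector, rad) and "tvec" (3), from world to camera coordinates, as OpenCV has them. Camera axes: x right, y down, z forward; pixel columns grow to the right and rows downward; lengths in mm; the calibration is good to about 2 mm. The wrist camera is an equidistant fisheye: a pixel r from the principal point sees the ray r / f radians off the axis. A picture is of the moment at which its call begins. There is no depth.
- env.job_done(): hands the job in, once; it reports no verdict.
The state is a dict: "t": time; "joints": joint angles; "qvel": joint speeds; "tau": joint torques, N m; "eef_pos": TCP position; "tcp_rot": TCP orientation; "ft_force": force on the tool from outside, world axes, zero at the start; "moment": the same for the moment, N m; "opening": opening from 0.0 (shut) to 1.0 (fully open).
Only numpy, scipy, OpenCV 4.12 (cv2) and the standard library are available. Lean on these libraries where they do the work, as an engineer would, in place of code of your own. Each camera call takes 0.05 s, during which the arm holds its last target.

TASK

The hold-down nut on the dough sheeter's foot has worked loose. Try the sockets from the wooden rack on it, standing any that is too small or too big back on a post of the rack, and with the one that fits pushed fully home turn the nut about an eighth of a turn clockwise. Finish still gripping that socket upright and fully home on the nut, and leave the flour shaker, ring cutter and scraper where they are.

Things in the scene. Friction and masses are not known exactly. Their poses are not given: they have to be found in the camera images.
- sheeter: white bench-top dough sheeter, fixed. Origin: on the loose nut's axis, at bench height. Steel foot rail, 64 mm wide and 8 mm thick, along its y from -32 to +388 mm; the nut stands at that rail's free end. Housing from y = +105 mm (gap lever) on, 250 mm high; the second foot rail, 200 mm away along +x, carries a round-headed bolt
- nut_seat (a point): foot of the loose brass-coloured hex nut, on its axis, on the washer's top face (washer 50 mm wide, 11 mm above the bench); z up, turns with the nut, flats facing its x and every 60 degrees on. Nut 24 mm across flats, 14.8 mm high, chamfered top; a 16 mm stud stands 6 mm out of it. A socket is fully home when its mouth lies on the washer, its origin at this point
- nut (a joint): turn of the nut, rad, clockwise from above positive: 0 at the start; it takes 0.25 N m to turn and stays where it is left. The right socket goes on within about 0.1 rad of the nut's yaw and turns it after 0.1 (up to 0.2) rad of play; one too small stops some 14 mm short, on the nut; one too big goes down to the washer but turns without turning the nut
- rack: wooden socket rack, fixed: slab 74 x 206 x 14 mm (x, y, z), origin at the centre of its underside, with a row of three round posts along its y at -64, 0 and +64 mm, each 15 mm thick, 22 mm high and with a tapered top; a socket stands on the slab over a post
- post0 (a point): foot of one post of the rack, on its axis, on the slab's top face (14 mm above the bench)
- post1 (a point): foot of one post of the rack, on its axis, on the slab's top face (14 mm above the bench)
- post2 (a point): foot of one post of the rack, on its axis, on the slab's top face (14 mm above the bench)
- socket_a: deep steel socket, one of a set of three, 78 mm long, 250 g, on any post at the start. Origin: centre of its open mouth (underside), z up. Round barrel 31 mm thick from 36 mm above the mouth to the top; skirt below 31, 36 or 43 mm thick. Hex hole 32 mm deep, flats facing its x and every 60 degrees on; the square drive hole in the top is square to x. Only one of the three fits: find out by trying
- socket_b: deep steel socket, one of a set of three, 78 mm long, 250 g, on any post at the start. Origin: centre of its open mouth (underside), z up. Round barrel 31 mm thick from 36 mm above the mouth to the top; skirt below 31, 36 or 43 mm thick. Hex hole 32 mm deep, flats facing its x and every 60 degrees on; the square drive hole in the top is square to x. Only one of the three fits: find out by trying
- socket_c: deep steel socket, one of a set of three, 78 mm long, 250 g, on any post at the start. Origin: centre of its open mouth (underside), z up. Round barrel 31 mm thick from 36 mm above the mouth to the top; skirt below 31, 36 or 43 mm thick. Hex hole 32 mm deep, flats facing its x and every 60 degrees on; the square drive hole in the top is square to x. Only one of the three fits: find out by trying
- shaker: bystander, loose, leave it alone: aluminium flour shaker, 68 mm in diameter, 113 mm high, standing; origin at the centre of its underside
- cutter: bystander, loose, leave it alone: steel ring cutter, 72 mm in diameter, 45 mm high, standing; origin at the centre of its underside
- scraper: bystander, loose, leave it alone: bench scraper lying flat, steel blade 75 x 125 mm with a dark wooden handle 25 mm thick; origin on the bench under the middle, handle along its y
Mind the look-alikes: they are no part of the job. Leave any blue or orange look-alike of the socket_a alone.

How it is judged (in metres and radians):
On the way, in this order (a step that is already met when the one before it is completed fails the run):
1. a socket is gripped fully home on the nut before the nut is turned ((((distance between socket_a and nut_seat below 0.0035 m and horizontal distance between socket_a and nut_seat below 0.002 m and angle between socket_a's own z axis and vertical below 0.06 rad) and contact force between the fingers and socket_a above 3 N) or ((distance between socket_b and nut_seat below 0.0035 m and horizontal distance between socket_b and nut_seat below 0.002 m and angle between socket_b's own z axis and vertical below 0.06 rad) and contact force between the fingers and socket_b above 3 N) or ((distance between socket_c and nut_seat below 0.0035 m and horizontal distance between socket_c and nut_seat below 0.002 m and angle between socket_c's own z axis and vertical below 0.06 rad) and contact force between the fingers and socket_c above 3 N)) and value of joint nut below 0.3 rad), for 0.2 s.
2. the nut is turned an eighth of a turn clockwise with a socket gripped fully home on it ((((distance between socket_a and nut_seat below 0.0035 m and horizontal distance between socket_a and nut_seat below 0.002 m and angle between socket_a's own z axis and vertical below 0.06 rad) and contact force between the fingers and socket_a above 3 N) or ((distance between socket_b and nut_seat below 0.0035 m and horizontal distance between socket_b and nut_seat below 0.002 m and angle between socket_b's own z axis and vertical below 0.06 rad) and contact force between the fingers and socket_b above 3 N) or ((distance between socket_c and nut_seat below 0.0035 m and horizontal distance between socket_c and nut_seat below 0.002 m and angle between socket_c's own z axis and vertical below 0.06 rad) and contact force between the fingers and socket_c above 3 N)) and value of joint nut between 0.5 and 1.1 rad), for 0.2 s.
At the end, for the whole second after the job is handed in: Nut turned 0.5 to 1.1 rad clockwise; one socket gripped (over 3 N) and fully home on it (mouth within 3.5 mm of the nut's seat, 2 mm of its axis, upright within 0.06 rad); the other two standing on rack posts (mouth within 13 mm of a post's foot, tilt under 0.1 rad) (all of step 2 and ((distance between socket_a and nut_seat below 0.0035 m and horizontal distance between socket_a and nut_seat below 0.002 m and angle between socket_a's own z axis and vertical below 0.06 rad) or ((distance between socket_a and post0 below 0.013 m or distance between socket_a and post1 below 0.013 m or distance between socket_a and post2 below 0.013 m) and angle between socket_a's own z axis and vertical below 0.1 rad)) and ((distance between socket_b and nut_seat below 0.0035 m and horizontal distance between socket_b and nut_seat below 0.002 m and angle between socket_b's own z axis and vertical below 0.06 rad) or ((distance between socket_b and post0 below 0.013 m or distance between socket_b and post1 below 0.013 m or distance between socket_b and post2 below 0.013 m) and angle between socket_b's own z axis and vertical below 0.1 rad)) and ((distance between socket_c and nut_seat below 0.0035 m and horizontal distance between socket_c and nut_seat below 0.002 m and angle between socket_c's own z axis and vertical below 0.06 rad) or ((distance between socket_c and post0 below 0.013 m or distance between socket_c and post1 below 0.013 m or distance between socket_c and post2 below 0.013 m) and angle between socket_c's own z axis and vertical below 0.1 rad))); the arm keeps its last pose, push and grip.
It fails at once if the shaker is disturbed (moved over 25 mm) (distance of shaker from where it was at the start of the episode above 0.025 m).
It fails at once if the cutter is disturbed (moved over 25 mm) (distance of cutter from where it was at the start of the episode above 0.025 m).
It fails at once if the scraper is disturbed (moved over 25 mm) (distance of scraper from where it was at the start of the episode above 0.025 m).
It fails at once if the nut is turned that far by anything but a socket fully home on it (value of joint nut above 0.45 rad and velocity of joint nut above 0.1 rad/s and not ((distance between socket_a and nut_seat below 0.0035 m and horizontal distance between socket_a and nut_seat below 0.002 m and angle between socket_a's own z axis and vertical below 0.06 rad) or (distance between socket_b and nut_seat below 0.0035 m and horizontal distance between socket_b and nut_seat below 0.002 m and angle between socket_b's own z axis and vertical below 0.06 rad) or (distance between socket_c and nut_seat below 0.0035 m and horizontal distance between socket_c and nut_seat below 0.002 m and angle between socket_c's own z axis and vertical below 0.06 rad))).
It also fails if it takes over 72 s, if anything falls off the work surface, if the arm or the gripper's body presses on something with over 40 N, if the wrist force passes 120 N, or if a joint passes its speed limit or range.

## Working session

There is one attempt and no reset: what is moved stays moved. The work goes in short steps, Python scripts to look and compute and a tool call to move; the robot and the scene stay as the last step left them, time stands still between calls to the robot, and variables do not carry over. Pictures are saved under pics/ and viewed, and the job is handed in when it is done.

Besides the shell and the picture viewer there is one more tool, called after ">>>" by a JSON object that holds its "op" and its "data". play_rows: Moves the arm, as the interface text tells. Its arguments: {"type":"object","properties":{"increments":{"type":"array","items":{"type":"object","properties":{"dx":{"type":"number"},"dy":{"type":"number"},"dz":{"type":"number"},"rx":{"type":"number"},"ry":{"type":"number"},"rz":{"type":"number"}}}},"fingers":{"type":"number"}},"required":["increments"]}

```bash
ls; mkdir -p pics
cat > h.py <<'E'
import numpy as np, cv2
from cell import env, viewer
def grab(n,f):
    c=viewer.read_camera(n); cv2.imwrite('pics/'+f,c['image'][:,:,::-1]); np.save('pics/'+f+'.npy',c,allow_pickle=True); return c
def load(f): return np.load('pics/'+f+'.npy',allow_pickle=True).item()
def ray(c,u,v):
    R=cv2.Rodrigues(np.array(c['rvec'],float))[0]; t=np.array(c['tvec'],float).ravel()
    x=(u-c['cx'])/c['fx']; y=(v-c['cy'])/c['fy']
    if c.get('fish'):
        r=np.hypot(x,y); s=np.sin(r)/r if r>1e-9 else 1; d=np.array([x*s,y*s,np.cos(r)])
    else: d=np.array([x,y,1.])
    return -R.T@t, R.T@d
def atz(c,u,v,z):
    o,d=ray(c,u,v); return o+d*(z-o[2])/d[2]
def proj(c,P):
    R=cv2.Rodrigues(np.array(c['rvec'],float))[0]; t=np.array(c['tvec'],float).ravel()
    p=R@np.array(P,float)+t
    if c.get('fish'):
        r=np.hypot(p[0],p[1]); th=np.arctan2(r,p[2]); k=th/r if r>1e-9 else 1/p[2]
        return c['cx']+c['fx']*k*p[0], c['cy']+c['fy']*k*p[1]
    return c['cx']+c['fx']*p[0]/p[2], c['cy']+c['fy']*p[1]/p[2]
E
python3 - <<'E'
from h import *
for n in ('scene','side','wrist'):
    c=grab(n,n+'0.png'); print(n,{k:np.round(v,3) for k,v in c.items() if k!='image'})
print(env.state(), env.grasp_offset)
E
```

```text
pics
scene {'fx': np.float64(376.482), 'fy': np.float64(376.482), 'cx': np.float64(316.293), 'cy': np.float64(199.005), 'rvec': array([ 2.392,  0.767, -0.251]), 'tvec': array([-355.03 , -298.951, 1008.525])}
side {'fx': np.float64(369.015), 'fy': np.float64(369.015), 'cx': np.float64(319.021), 'cy': np.float64(203.537), 'rvec': array([ 2.276, -0.871,  0.329]), 'tvec': array([-490.743,  230.386,  542.409])}
wrist {'fx': np.float64(309.707), 'fy': np.float64(309.707), 'cx': np.float64(319.732), 'cy': np.float64(200.476), 'rvec': array([-2.38 ,  1.691,  0.226]), 'tvec': array([-625.542,  -29.217,  390.014])}
{'t': 0.15, 'joints': array([-1.34159070e+00,  4.91422208e-01,  1.55930190e+00,  4.33000961e-05,
        1.09169136e+00, -1.05581371e-01]), 'qvel': array([-0.00066803, -0.00068401, -0.00091072, -0.00059819,  0.00169589,
        0.00030398]), 'tau': array([ 2.50222598e-03, -6.12897420e+01, -2.58276272e+01,  6.93355640e-02,
        4.73465351e-02, -7.89951469e-05]), 'eef_pos': array([ 205.3870473 , -590.27331222,  404.29783236]), 'tcp_rot': array([-3.14077847e+00, -1.24907344e-04,  3.34766971e-01]), 'ft_force': array([ 0.14314612,  0.00165791, -0.31037016]), 'moment': array([ 0.00109475,  0.020135  , -0.02216405]), 'opening': 1.001520782387256} 171.3
```

View pics/scene0.png

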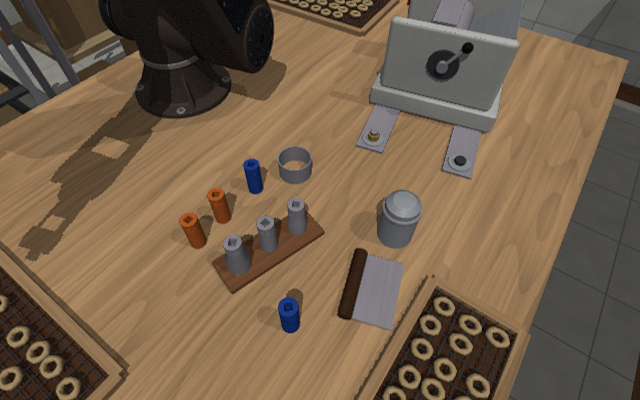

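View pics/side0.png

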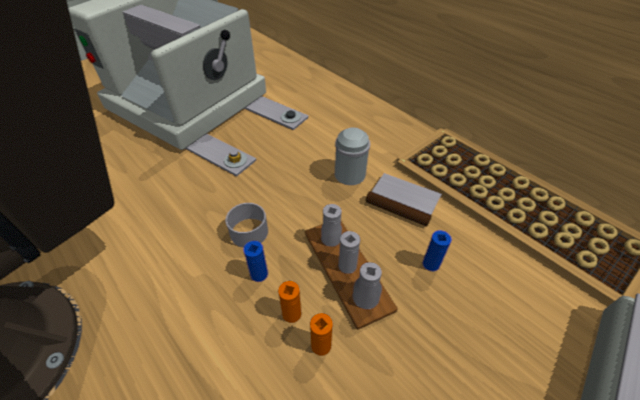

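View pics/wrist0.png

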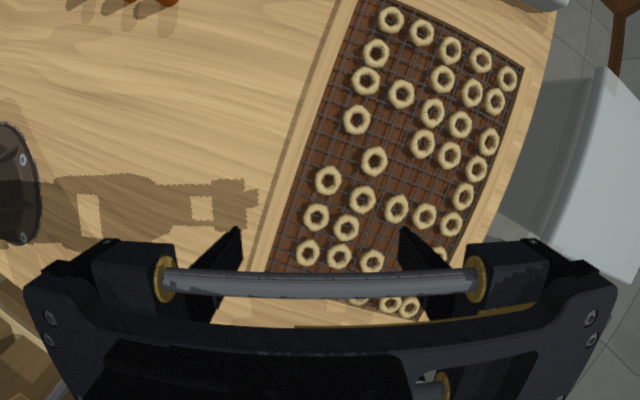

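Run:
```python
from h import *
a=load('scene0.png')['image'][:,:,::-1]; b=load('side0.png')['image'][:,:,::-1]
def crop(im,x,y,w,h,s): return cv2.resize(im[y:y+h,x:x+w],None,fx=s,fy=s,interpolation=cv2.INTER_CUBIC)
cv2.imwrite('pics/c1.png',crop(a,200,180,130,100,6))
cv2.imwrite('pics/c2.png',crop(a,350,100,130,80,6))
cv2.imwrite('pics/c3.png',crop(b,300,195,130,100,6)[:600])
cv2.imwrite('pics/c4.png',crop(b,180,90,130,90,6))
```

```text
(no output)
```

View pics/c1.png

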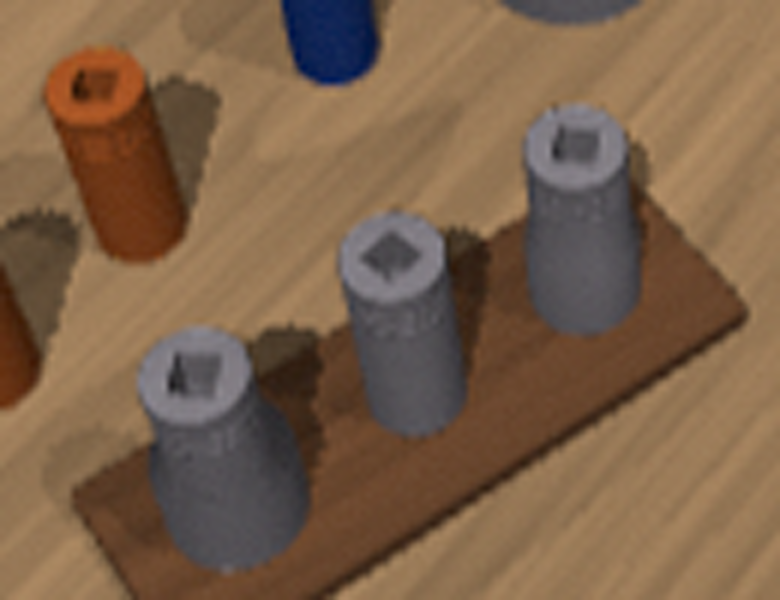

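View pics/c2.png

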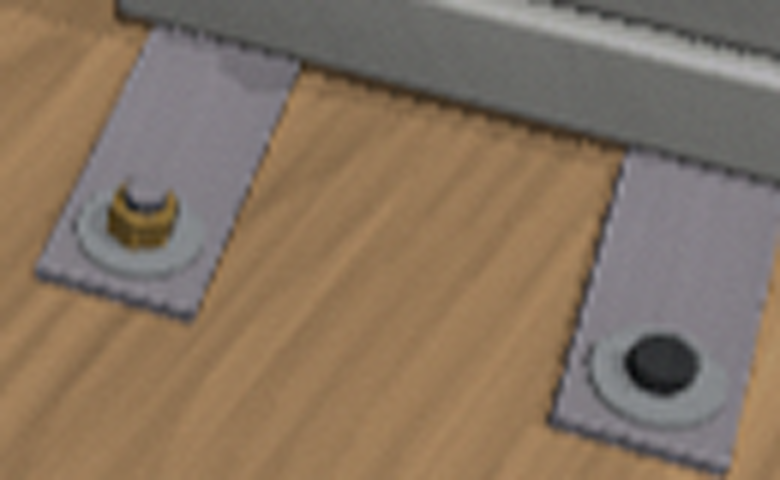

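View pics/c3.png

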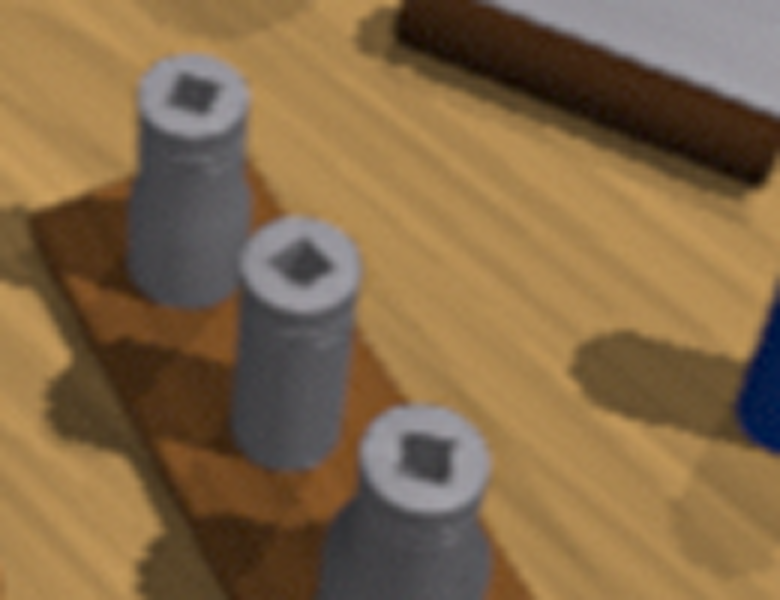

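View pics/c4.png

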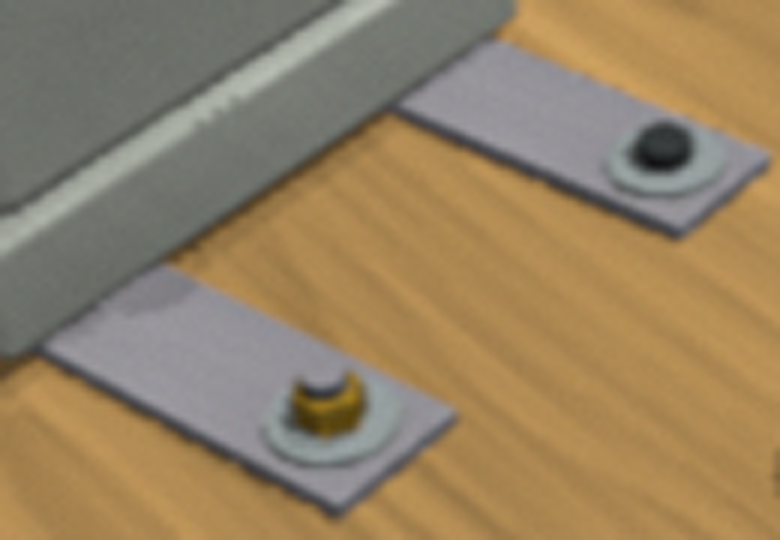

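Run:
```python
from h import *
S=load('scene0.png');D=load('side0.png')
def tri(p,q):
    o1,d1=ray(S,*p);o2,d2=ray(D,*q);d1/=np.linalg.norm(d1);d2/=np.linalg.norm(d2)
    A=np.stack([d1,-d2],1);s=np.linalg.lstsq(A,o2-o1,rcond=None)[0]
    a=o1+s[0]*d1;b=o2+s[1]*d2;return (a+b)/2,np.linalg.norm(a-b)
for n,p,q,z in [('big',(232.5,242.5),(370.8,271.7),92),('small',(265.5,223),(350.2,238.8),92),('med',(296,204.3),(332.3,210.8),92),('washer',(373.3,138),(235.5,160),11),('bolt',(460.3,160),(290.5,114),18)]:
    print(n,np.round(tri(p,q)[0],1),np.round(tri(p,q)[1],1),np.round(atz(S,*p,z),1),np.round(atz(D,*q,z),1))
# rail end corners scene
for u,v in [(37,272),(192,321),(550,425),(725,472)]: print(np.round(atz(S,350+u/6,100+v/6,8),1))
for u,v in [(340,515),(457,413),(681,238),(768,158)]: print(np.round(atz(D,180+u/6,90+v/6,8),1))
for nm,u,v,z in [('cut',295,162,45),('shak',403,200,113),('blue',253,163,78),('or',217,195,78)]: print(nm,np.round(atz(S,u,v,z)))
# square corners
for nm,L in {'med':[(556,125),(601,130),(597,163),(552,158)],'small':[(392,232),(422,257),(390,281),(360,254)]}.items():
    P=np.array([atz(S,200+u/6,180+v/6,92)[:2] for u,v in L]); print(nm,[round(np.degrees(np.arctan2(*(P[(i+1)%4]-P[i])[::-1]))%90) for i in range(4)])
R=cv2.Rodrigues(load('wrist0.png')['rvec'])[0]; print(-R.T@load('wrist0.png')['tvec'],R)
```

```text
big [ 484.9 -307.1   89.5] 0.9 [ 486.2 -307.5   92. ] [ 483.6 -308.5   92. ]
small [ 504.3 -245.9   90. ] 0.1 [ 505.4 -246.9   92. ] [ 503.2 -246.8   92. ]
med [ 522.9 -185.    90.5] 0.6 [ 523.5 -185.5   92. ] [ 521.9 -186.3   92. ]
washer [514.6 119.1   9. ] 1.4 [515.2 118.1  11. ] [513.4 116.   11. ]
bolt [708.8 163.5  17.5] 0.3 [708.8 163.2  18. ] [708.3 162.7  18. ]
[494.   76.9   8. ]
[555.3  89.    8. ]
[687.2 119.5   8. ]
[747.6 135.3   8. ]
[488.5  74.4   8. ]
[551.5  91.5   8. ]
[681.3 118.5   8. ]
[743.5 136.8   8. ]
cut [433. -73.  45.]
shak [676. -84. 113.]
blue [ 387. -147.   78.]
or [ 386. -245.   78.]
med [28, 31, 28, 32]
small [83, 79, 81, 77]
[ 275.21557033 -567.43124044  382.81273859] [[ 0.32898754 -0.94433169 -0.00220416]
 [-0.91165216 -0.31820961  0.26006341]
 [-0.24628751 -0.0835482  -0.96558902]]
```

```bash
cat >> h.py <<'E'
from scipy.spatial.transform import Rotation as Rn
def delta(x,y,z,psi_deg):
    "world TCP target, tool vertical with yaw psi -> tool-frame shift (mm), rotvec/6deg"
    s=env.state(); R0=Rn.from_euler('xyz',s['tcp_rot'])
    d=R0.inv().apply(np.array([x,y,z])-s['eef_pos'])
    Rt=Rn.from_euler('xyz',[np.pi,0,np.radians(psi_deg)])
    rv=np.degrees((R0.inv()*Rt).as_rotvec())/6
    print('d',np.round(d,2),'|d|',round(float(np.linalg.norm(d))),'r',np.round(rv,3),'t',round(s['t'],2),'pos',np.round(s['eef_pos'],1),'rot',np.round(np.degrees(s['tcp_rot']),2),'F',np.round(s['ft_force'],1),'M',np.round(s['moment'],2),'op',round(s['opening'],3))
E
python3 -c "
from h import *
delta(419,-275,330,19.2)"
```

```text
d [ 305.33 -227.53   74.52] |d| 388 r [-0.008 -0.001 -0.003] t 0.15 pos [ 205.4 -590.3  404.3] rot [-1.7995e+02 -1.0000e-02  1.9180e+01] F [ 0.1  0.  -0.3] M [ 0.    0.02 -0.02] op 1.002
```

>>> {"op": "play_rows", "data": {"increments": [{"dx": 38, "dy": -28, "dz": 9}, {"dx": 76, "dy": -57, "dz": 18}, {"dx": 104, "dy": -77, "dz": 25}, {"dx": 134, "dy": -100, "dz": 32}, {"dx": 164, "dy": -123, "dz": 40}, {"dx": 194, "dy": -146, "dz": 47}, {"dx": 224, "dy": -168, "dz": 54}, {"dx": 254, "dy": -190, "dz": 62}]}}

```text
invalid input
```

```bash
python3 -c "
from h import *
delta(419,-275,330,19.2)"
```

```text
d [ 305.33 -227.53   74.52] |d| 388 r [-0.008 -0.001 -0.003] t 0.15 pos [ 205.4 -590.3  404.3] rot [-1.7995e+02 -1.0000e-02  1.9180e+01] F [ 0.1  0.  -0.3] M [ 0.    0.02 -0.02] op 1.002
```

>>> {"op": "play_rows", "data": {"increments": [{"dx": 38, "dy": -28, "dz": 9, "rx": 0, "ry": 0, "rz": 0}, {"dx": 76, "dy": -57, "dz": 18, "rx": 0, "ry": 0, "rz": 0}, {"dx": 104, "dy": -77, "dz": 25, "rx": 0, "ry": 0, "rz": 0}, {"dx": 134, "dy": -100, "dz": 32, "rx": 0, "ry": 0, "rz": 0}, {"dx": 164, "dy": -123, "dz": 40, "rx": 0, "ry": 0, "rz": 0}, {"dx": 194, "dy": -146, "dz": 47, "rx": 0, "ry": 0, "rz": 0}, {"dx": 224, "dy": -168, "dz": 54, "rx": 0, "ry": 0, "rz": 0}, {"dx": 254, "dy": -190, "dz": 62, "rx": 0, "ry": 0, "rz": 0}], "fingers": 1.0}}

```text
t: 0.82
eef_pos: [383.5, -325.6, 342.3]
tcp_rot: [-3.141, -0.0, 0.335]
ft_force: [0.6, -1.3, -0.6]
opening: 0.997
```

>>> {"op": "play_rows", "data": {"increments": [{"dx": 25, "dy": -18, "dz": 6}, {"dx": 50, "dy": -36, "dz": 12}, {"dx": 50, "dy": -36, "dz": 12}, {"dx": 50, "dy": -36, "dz": 12}], "fingers": 0.6}}

```text
invalid input
```

```bash
python3 -c "
from h import *
c=grab('wrist','w1.png')
delta(419,-275,330,19.2)
c['fish']=1
for P in [(522.5,-185.5,92),(504.3,-246.5,92),(485,-307.5,92)]: print(proj(c,P))"
```

```text
d [ 46.89 -32.67  11.01] |d| 58 r [-0.038  0.001  0.016] t 0.87 pos [ 385.6 -321.4  340.9] rot [-179.77    0.     19.3 ] F [ 1.4  4.2 -2. ] M [0.15 0.01 0.  ] op 1.0
(np.float64(207.52607393308838), np.float64(-4.274087202521542))
(np.float64(270.96881334749196), np.float64(32.62559465051697))
(np.float64(340.73111057961495), np.float64(81.031810941314))
```

View pics/w1.png

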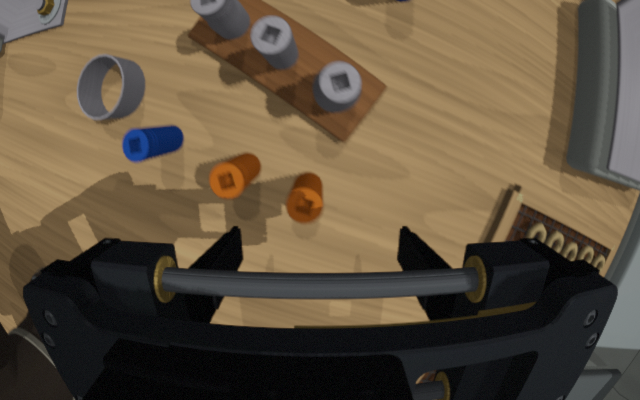

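```bash
python3 -c "
from h import *
delta(450,-255,330,19.2)"
```

```text
d [ 82.76 -41.3   11.05] |d| 93 r [-0.038  0.001  0.016] t 0.87 pos [ 385.6 -321.4  340.9] rot [-179.77    0.     19.3 ] F [ 1.4  4.2 -2. ] M [0.15 0.01 0.  ] op 1.0
```

>>> {"op": "play_rows", "data": {"increments": [{"dx": 32, "dy": -16, "dz": 5, "rx": 0, "ry": 0, "rz": 0}, {"dx": 62, "dy": -31, "dz": 8, "rx": 0, "ry": 0, "rz": 0}, {"dx": 83, "dy": -41, "dz": 11, "rx": -0.038, "ry": 0, "rz": 0}, {"dx": 83, "dy": -41, "dz": 11, "rx": -0.038, "ry": 0, "rz": 0}, {"dx": 83, "dy": -41, "dz": 11, "rx": -0.038, "ry": 0, "rz": 0}], "fingers": 0.6}}

```text
t: 1.28
eef_pos: [450.9, -254.4, 329.8]
tcp_rot: [-3.141, 0.0, 0.339]
ft_force: [-0.9, 0.3, -0.2]
opening: 0.709
```

```bash
python3 -c "
from h import *
c=grab('wrist','w2.png')
delta(450,-255,330,19.2)
c['fish']=1
for P in [(522.5,-185.5,92),(504.3,-246.5,92),(485,-307.5,92)]: print(proj(c,P))
im=c['image'][:,:,::-1]
cv2.imwrite('pics/w2c.png',cv2.resize(im[30:230,200:440],None,fx=3.3,fy=3,interpolation=cv2.INTER_CUBIC))
"
```

```text
d [-0.32 -0.19 -0.09] |d| 0 r [-0.003  0.004  0.027] t 1.33 pos [ 450.4 -255.1  329.9] rot [-1.7998e+02  2.0000e-02  1.9360e+01] F [ 0.7  0.1 -0.6] M [-0.03 -0.   -0.03] op 0.665
(np.float64(259.1753318672788), np.float64(95.79909125679548))
(np.float64(333.0553913791005), np.float64(148.03664007295188))
(np.float64(401.25448931436904), np.float64(201.26179924586933))
```

View pics/w2.png

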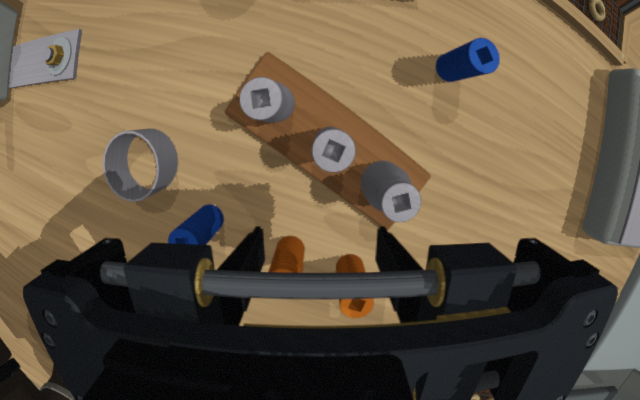

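```bash
python3 -c "
from h import *
c=load('w2.png');c['fish']=1
im=c['image'][:,:,::-1]
for i,(x,y) in enumerate([(261,99),(333,150),(400,201)]):
    cr=cv2.resize(im[y-30:y+30,x-30:x+30],None,fx=8,fy=8,interpolation=cv2.INTER_CUBIC)
    cv2.imwrite(f'pics/t{i}.png',cr)
    g=im[:,:,1].astype(float); m=((im.min(2)>150)&(im.max(2).astype(int)-im.min(2)<30)).astype(np.uint8)
    mm=np.zeros_like(m);mm[y-25:y+25,x-25:x+25]=m[y-25:y+25,x-25:x+25]
    ct=max(cv2.findContours(mm,cv2.RETR_EXTERNAL,cv2.CHAIN_APPROX_NONE)[0],key=len)
    e=cv2.fitEllipse(cv2.convexHull(ct)); print(e, np.round(atz(c,*e[0],92),1))
cv2.imwrite('pics/tt.png',np.hstack([cv2.resize(cv2.imread(f'pics/t{i}.png'),(260,260)) for i in range(3)]))
"
```

```text
((260.6142578125, 97.48821258544922), (38.265281677246094, 39.86842727661133), 46.54970169067383) [ 521.7 -186.9   92. ]
((335.74658203125, 146.09368896484375), (29.243091583251953, 39.182247161865234), 113.83036804199219) [ 506.2 -247.8   92. ]
((405.2862854003906, 194.76918029785156), (20.41843605041504, 29.971595764160156), 108.79107666015625) [ 490.6 -308.5   92. ]
```

View pics/tt.png

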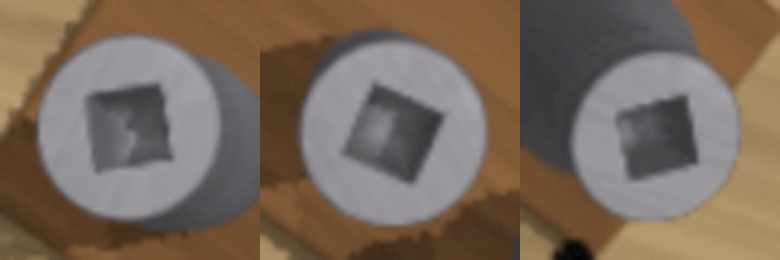

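```bash
python3 -c "
from h import *
c=load('w2.png');c['fish']=1
for (x,y),ce,L in [((261,99),(129,128),[(85,98),(160,84),(172,158),(95,172)]),((333,150),(133,132),[(115,84),(184,111),(152,183),(82,153)]),((400,201),(136,136),[(96,116),(168,96),(178,163),(106,180)])]:
    f=lambda p: atz(c,x-30+p[0]/4.333,y-30+p[1]/4.333,92)[:2]
    P=np.array([f(p) for p in L]); print(np.round(f(ce),1), np.round(P.mean(0),1),[round(np.degrees(np.arctan2(*(P[(i+1)%4]-P[i])[::-1]))%90,1) for i in range(4)])
# nut seen
print(atz(c,56,56,14))
"
```

```text
[ 521.  -187.2] [ 521. -187.] [np.float64(27.5), np.float64(28.2), np.float64(27.6), np.float64(26.6)]
[ 502.8 -247.5] [ 502.7 -247.6] [np.float64(88.4), np.float64(86.3), np.float64(86.2), np.float64(84.3)]
[ 484.2 -307.9] [ 483.8 -308.4] [np.float64(35.2), np.float64(32.5), np.float64(32.6), np.float64(31.9)]
[511.81363933 115.36945154  14.        ]
```

```bash
python3 -c "
from h import *
delta(521.5,-187,330,19.2)"
```

```text
d [ 89.69 -40.63  -0.11] |d| 98 r [-0.003  0.004  0.027] t 1.33 pos [ 450.4 -255.1  329.9] rot [-1.7998e+02  2.0000e-02  1.9360e+01] F [ 0.7  0.1 -0.6] M [-0.03 -0.   -0.03] op 0.665
```

>>> {"op": "play_rows", "data": {"increments": [{"dx": 35, "dy": -16, "dz": 0, "rx": 0, "ry": 0, "rz": 0}, {"dx": 65, "dy": -30, "dz": 0, "rx": 0, "ry": 0, "rz": 0}, {"dx": 89.7, "dy": -40.6, "dz": 0, "rx": 0, "ry": 0, "rz": 0}, {"dx": 89.7, "dy": -40.6, "dz": 20, "rx": 0, "ry": 0, "rz": 0}, {"dx": 89.7, "dy": -40.6, "dz": 45, "rx": 0, "ry": 0, "rz": 0}, {"dx": 89.7, "dy": -40.6, "dz": 70, "rx": 0, "ry": 0, "rz": 0}, {"dx": 89.7, "dy": -40.6, "dz": 85, "rx": 0, "ry": 0, "rz": 0}, {"dx": 89.7, "dy": -40.6, "dz": 85, "rx": 0, "ry": 0, "rz": 0}], "fingers": 0.6}}

```text
t: 2.0
eef_pos: [520.5, -187.9, 242.3]
tcp_rot: [-3.138, 0.004, 0.336]
ft_force: [0.9, 0.0, -0.0]
opening: 0.597
```

```bash
python3 -c "
from h import *
c=grab('wrist','w3.png')
delta(521.5,-187,245,19.2)"
```

```text
d [ 0.92 -0.76 -1.07] |d| 2 r [-0.022  0.023  0.014] t 2.05 pos [ 520.9 -188.   243.9] rot [-1.7987e+02  1.4000e-01  1.9280e+01] F [-0.3  0.1  0.4] M [-0.02 -0.01 -0.01] op 0.599
```

View pics/w3.png

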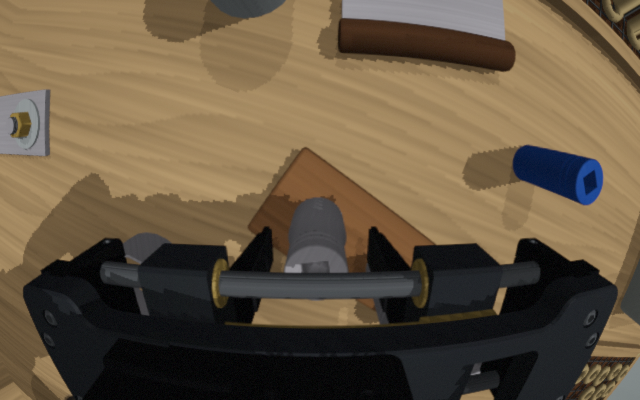

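>>> {"op": "play_rows", "data": {"increments": [{"dx": 0.5, "dy": 0, "dz": -1, "rx": 0, "ry": 0, "rz": 0}, {"dx": 0.5, "dy": 0, "dz": -1, "rx": 0, "ry": 0, "rz": 0}, {"dx": 0.5, "dy": 0, "dz": -1, "rx": 0, "ry": 0, "rz": 0}, {"dx": 0.5, "dy": 0, "dz": -1, "rx": 0, "ry": 0, "rz": 0}, {"dx": 0.5, "dy": 0, "dz": -1, "rx": 0, "ry": 0, "rz": 0}, {"dx": 0.5, "dy": 0, "dz": -1, "rx": 0, "ry": 0, "rz": 0}], "fingers": 0}}

```text
t: 2.55
eef_pos: [521.4, -187.7, 245.7]
tcp_rot: [-3.14, 0.002, 0.337]
ft_force: [-1.0, 2.0, 7.0]
opening: 0.324
```

>>> {"op": "play_rows", "data": {"increments": [{"dx": 0, "dy": 0, "dz": 0, "rx": 0, "ry": 0, "rz": 0}, {"dx": 0, "dy": 0, "dz": 0, "rx": 0, "ry": 0, "rz": 0}, {"dx": 0, "dy": 0, "dz": 0, "rx": 0, "ry": 0, "rz": 0}], "fingers": 0}}

```text
t: 2.8
eef_pos: [521.4, -187.7, 245.7]
tcp_rot: [-3.14, 0.002, 0.337]
ft_force: [-0.8, 0.7, -0.7]
opening: 0.322
```

```bash
python3 -c "
from h import *
delta(521.5,-187,345,19.2)"
```

```text
d [  0.17  -0.76 -99.26] |d| 99 r [-0.016  0.016  0.015] t 2.8 pos [ 521.4 -187.7  245.7] rot [-1.799e+02  1.000e-01  1.929e+01] F [-0.8  0.7 -0.7] M [0.12 0.03 0.02] op 0.322
```

>>> {"op": "play_rows", "data": {"increments": [{"dx": 0, "dy": 0, "dz": -15, "rx": 0, "ry": 0, "rz": 0}, {"dx": 0, "dy": 0, "dz": -35, "rx": 0, "ry": 0, "rz": 0}, {"dx": 0, "dy": 0, "dz": -60, "rx": 0, "ry": 0, "rz": 0}, {"dx": 0, "dy": 0, "dz": -80, "rx": 0, "ry": 0, "rz": 0}, {"dx": 0, "dy": 0, "dz": -90, "rx": 0, "ry": 0, "rz": 0}, {"dx": 0, "dy": 0, "dz": -90, "rx": 0, "ry": 0, "rz": 0}], "fingers": 0}}

```text
t: 3.3
eef_pos: [521.7, -187.8, 337.5]
tcp_rot: [3.141, -0.001, 0.337]
ft_force: [-0.0, 0.1, -2.9]
opening: 0.326
```

```bash
python3 -c "
from h import *
c=grab('wrist','w4.png')
c=grab('side','s4.png')
delta(438,90,335,19.2)"
```

```text
d [  13.06 -289.61    0.62] |d| 290 r [-0.021  0.02   0.015] t 3.4 pos [ 521.4 -187.7  335. ] rot [-1.7988e+02  1.2000e-01  1.9290e+01] F [ 0.3 -0.4 -2.5] M [0.02 0.01 0.  ] op 0.324
```

View pics/s4.png

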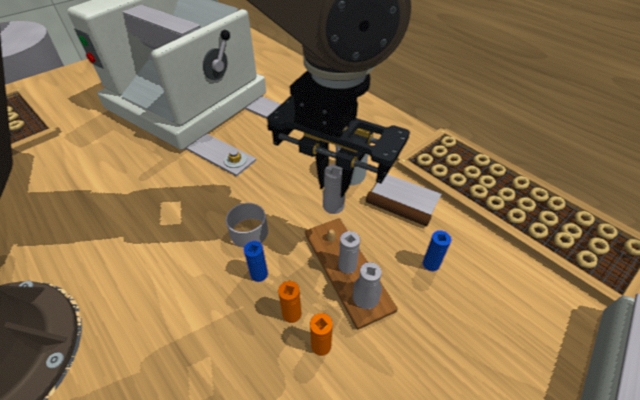

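>>> {"op": "play_rows", "data": {"increments": [{"dx": 2, "dy": -35, "dz": 0, "rx": 0, "ry": 0, "rz": 0}, {"dx": 4, "dy": -73, "dz": 0, "rx": 0, "ry": 0, "rz": 0}, {"dx": 5, "dy": -111, "dz": 0, "rx": 0, "ry": 0, "rz": 0}, {"dx": 7, "dy": -149, "dz": 0, "rx": 0, "ry": 0, "rz": 0}, {"dx": 9, "dy": -187, "dz": 0, "rx": 0, "ry": 0, "rz": 0}, {"dx": 11, "dy": -225, "dz": 0, "rx": 0, "ry": 0, "rz": 0}, {"dx": 12, "dy": -260, "dz": 0, "rx": 0, "ry": 0, "rz": 0}, {"dx": 13, "dy": -290, "dz": 0, "rx": -0.02, "ry": 0.02, "rz": 0}], "fingers": 0}}

```text
t: 4.07
eef_pos: [436.6, 92.1, 334.3]
tcp_rot: [-3.141, 0.002, 0.337]
ft_force: [0.5, -0.1, -2.2]
opening: 0.32
```

>>> {"op": "play_rows", "data": {"increments": [{"dx": 0, "dy": 0, "dz": 0, "rx": 0, "ry": 0, "rz": 0}, {"dx": 0, "dy": 0, "dz": 0, "rx": 0, "ry": 0, "rz": 0}, {"dx": 0, "dy": 0, "dz": 0, "rx": 0, "ry": 0, "rz": 0}], "fingers": 0}}

```text
t: 4.32
eef_pos: [436.7, 92.0, 333.5]
tcp_rot: [-3.14, 0.004, 0.338]
ft_force: [0.5, -0.3, -1.9]
opening: 0.324
```

```bash
python3 -c "
from h import *
c=grab('wrist','w5.png');c['fish']=1
delta(438,90,335,19.2)
print(proj(c,(514,117,11)))"
```

```text
d [ 0.48  1.86 -1.37] |d| 2 r [-0.01   0.034  0.016] t 4.37 pos [436.9  91.6 333.6] rot [-179.94    0.21   19.3 ] F [ 0.5  0.9 -2.5] M [ 0.01 -0.    0.03] op 0.321
(np.float64(321.19672676830066), np.float64(109.72314413145946))
```

View pics/w5.png

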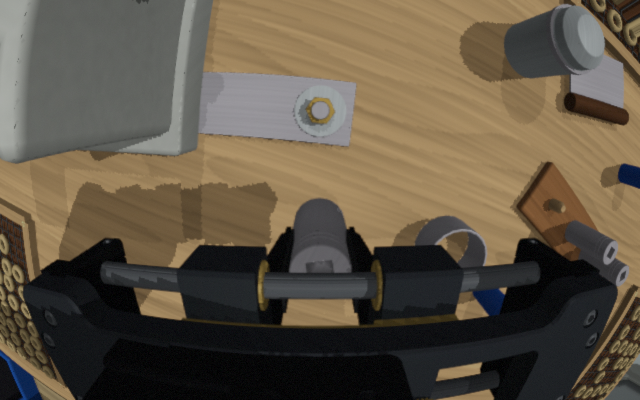

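```bash
python3 -c "
from h import *
c=load('w5.png')
im=c['image'][:,:,::-1]
a=cv2.resize(im[80:140,290:350],None,fx=10,fy=10,interpolation=cv2.INTER_CUBIC)
cv2.imwrite('pics/n5.png',a)
"
```

```text
(no output)
```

View pics/n5.png

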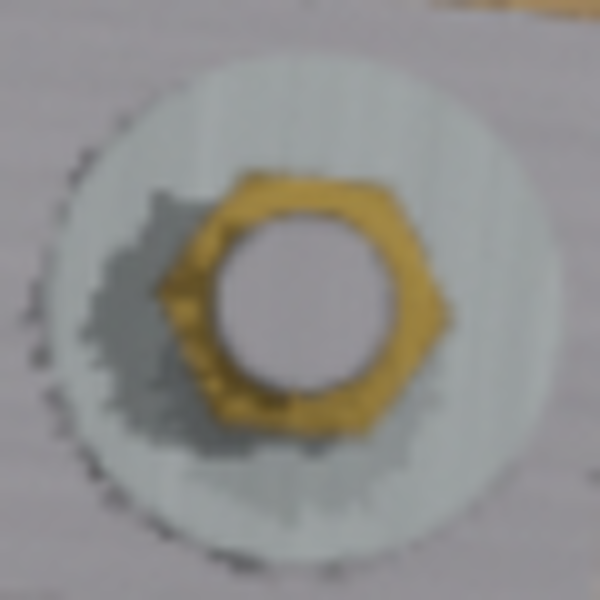

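```bash
python3 -c "
from h import *
c=load('w5.png');c['fish']=1
f=lambda p,z: atz(c,290+p[0]/10-.5+.05,80+p[1]/10-.45,z)[:2]
P=np.array([f(p,20) for p in [(245,172),(390,185),(452,312),(368,436),(222,428),(160,292)]])
ang=[np.degrees(np.arctan2(*(P[(i+1)%6]-P[i])[::-1]))%60 for i in range(6)]
print('nut',P.mean(0),np.round(ang,1),[round(float(np.linalg.norm(P[i]-P[(i+3)%6])),1) for i in range(3)])
print('washer',f((308,308),11),'stud',f((305,302),31.8))
# socket centre at grasp: predicted TCP
s=env.state()
im=c['image'][:,:,::-1]
cv2.imwrite('pics/g5.png',cv2.resize(im[180:300,250:390],None,fx=5.5,fy=5,interpolation=cv2.INTER_CUBIC))
tcp=s['eef_pos']
for z in (tcp[2]-231.7,tcp[2]-231.7+78): print(z,proj(c,(tcp[0],tcp[1],z)))
"
```

```text
nut [513.27545788 117.78179992] [44.2 45.2 45.8 46.2 43.4 44.3] [27.4, 27.7, 27.2]
washer [513.15586171 117.56245913] stud [513.11297152 117.82148922]
101.93740674636462 (np.float64(319.1324934696695), np.float64(221.88643600363042))
179.93740674636462 (np.float64(318.45331322619717), np.float64(274.9810127413375))
```

View pics/g5.png

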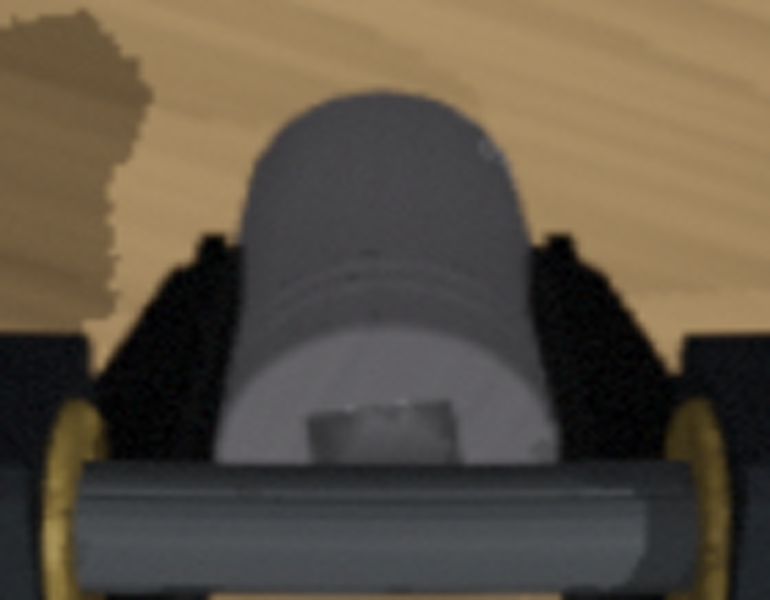

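```bash
python3 -c "
from h import *
c=load('w5.png');c['fish']=1
s=env.state();t=s['eef_pos'];psi=s['tcp_rot'][2];x=np.array([np.cos(psi),np.sin(psi)])
q=lambda u,v:(250+u/5.5-.4,180+v/5-.4)
zt=t[2]-231.7+78
# mouth front silhouette, top front edge
top=proj(c,(*(t[:2]+15.5*x),zt)); 
for off in (-2,-1,0,1,2):
    th=np.linspace(-.9,.9,9)
    print(off, 'top',np.round(proj(c,(*(t[:2]+(15.5+off)*x),zt)),1),'mouth',np.round(proj(c,(*(t[:2]+(18+off)*x),zt-78)),1))
print('seen',q(385,327),q(385,92))
a=atz(c,*q(308,412),zt)[:2];b=atz(c,*q(452,402),zt)[:2];print(np.degrees(np.arctan2(*(b-a)[::-1]))%90)
e=atz(c,*q(216,455),zt)[:2];f=atz(c,*q(560,455),zt)[:2];print('lateral',((e+f)/2-t[:2])@np.array([-x[1],x[0]]))
"
```

```text
-2 top [318.5 249.7] mouth [319.2 200.4]
-1 top [318.5 247.8] mouth [319.2 199. ]
0 top [318.5 245.8] mouth [319.2 197.6]
1 top [318.5 243.8] mouth [319.2 196.2]
2 top [318.5 241.8] mouth [319.2 194.8]
seen (319.6, 245.0) (319.6, 198.0)
24.389189641031365
lateral -0.809539817882469
```

```bash
python3 -c "
from h import *
delta(513.2,117.7,285,7.8)"
```

```text
d [80.79  0.62 48.35] |d| 94 r [-0.007  0.035  1.916] t 4.37 pos [436.9  91.6 333.6] rot [-179.94    0.21   19.3 ] F [ 0.5  0.9 -2.5] M [ 0.01 -0.    0.03] op 0.321
```

>>> {"op": "play_rows", "data": {"increments": [{"dx": 30, "dy": 0.2, "dz": 5, "rx": 0, "ry": 0, "rz": 0.6}, {"dx": 58, "dy": 0.4, "dz": 10, "rx": 0, "ry": 0, "rz": 1.2}, {"dx": 80.8, "dy": 0.6, "dz": 20, "rx": 0, "ry": 0.035, "rz": 1.916}, {"dx": 80.8, "dy": 0.6, "dz": 40, "rx": 0, "ry": 0.035, "rz": 1.916}, {"dx": 80.8, "dy": 0.6, "dz": 48, "rx": 0, "ry": 0.035, "rz": 1.916}, {"dx": 80.8, "dy": 0.6, "dz": 48, "rx": 0, "ry": 0.035, "rz": 1.916}, {"dx": 80.8, "dy": 0.6, "dz": 48, "rx": 0, "ry": 0.035, "rz": 1.916}], "fingers": 0}}

```text
t: 4.95
eef_pos: [513.1, 116.9, 285.1]
tcp_rot: [-3.141, 0.002, 0.135]
ft_force: [-0.5, -0.8, -2.8]
opening: 0.323
```

```bash
python3 -c "
from h import *
c=grab('side','s6.png');d=grab('scene','c6.png')
a=c['image'][100:200,180:290,::-1];b=d['image'][60:160,320:430,::-1]
cv2.imwrite('pics/sc6.png',cv2.resize(np.hstack([a,b]),None,fx=3.6,fy=3.6,interpolation=cv2.INTER_CUBIC))
delta(513.2,117.7,262,7.8)"
```

```text
d [ 0.11 -0.47 24.12] |d| 24 r [-0.007 -0.006 -0.005] t 5.05 pos [513.1 117.2 286.1] rot [-1.7996e+02 -4.0000e-02  7.7700e+00] F [-0.5 -0.8 -3.4] M [ 0.01  0.05 -0.01] op 0.317
```

View pics/sc6.png

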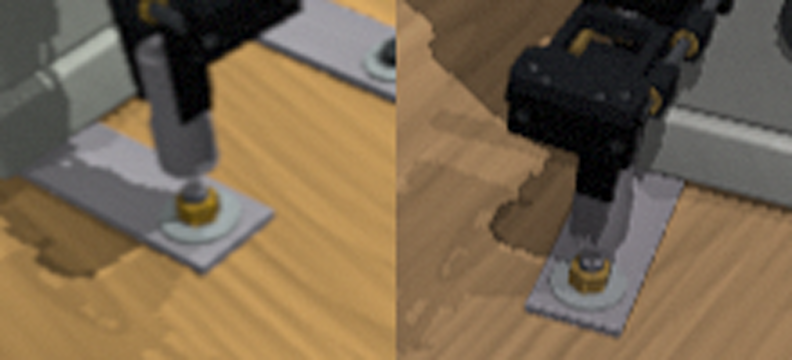

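>>> {"op": "play_rows", "data": {"increments": [{"dx": 0.1, "dy": -0.5, "dz": 12, "rx": 0, "ry": 0, "rz": 0}, {"dx": 0.1, "dy": -0.5, "dz": 20, "rx": 0, "ry": 0, "rz": 0}, {"dx": 0.1, "dy": -0.5, "dz": 25, "rx": 0, "ry": 0, "rz": 0}, {"dx": 0.1, "dy": -0.5, "dz": 28, "rx": 0, "ry": 0, "rz": 0}, {"dx": 0.1, "dy": -0.5, "dz": 30, "rx": 0, "ry": 0, "rz": 0}, {"dx": 0.1, "dy": -0.5, "dz": 32, "rx": 0, "ry": 0, "rz": 0}], "fingers": 0}}

```text
t: 5.55
eef_pos: [513.1, 117.8, 254.2]
tcp_rot: [-3.141, -0.0, 0.136]
ft_force: [-1.7, -0.1, 6.5]
opening: 0.323
```

```bash
python3 -c "
from h import *
delta(513.2,117.7,242.5,7.8)"
```

```text
d [ 0.08  0.07 11.73] |d| 12 r [-0.007 -0.002 -0.004] t 5.55 pos [513.1 117.8 254.2] rot [-1.7996e+02 -1.0000e-02  7.7700e+00] F [-1.7 -0.1  6.5] M [0.07 0.56 0.01] op 0.323
```

>>> {"op": "play_rows", "data": {"increments": [{"dx": 0, "dy": 0, "dz": 1.5, "rx": 0, "ry": 0, "rz": 0}, {"dx": 0, "dy": 0, "dz": 3, "rx": 0, "ry": 0, "rz": 0}, {"dx": 0, "dy": 0, "dz": 3, "rx": 0, "ry": 0, "rz": 0}], "fingers": 0}}

```text
t: 5.8
eef_pos: [512.9, 117.8, 251.1]
tcp_rot: [-3.141, 0.001, 0.136]
ft_force: [-2.6, 0.8, -1.3]
opening: 0.32
```

>>> {"op": "play_rows", "data": {"increments": [{"dx": 0.2, "dy": 0, "dz": 2, "rx": 0, "ry": 0, "rz": 0}, {"dx": 0.2, "dy": 0, "dz": 4, "rx": 0, "ry": 0, "rz": 0}, {"dx": 0.2, "dy": 0, "dz": 6, "rx": 0, "ry": 0, "rz": 0}, {"dx": 0.2, "dy": 0, "dz": 7, "rx": 0, "ry": 0, "rz": 0}, {"dx": 0.2, "dy": 0, "dz": 7, "rx": 0, "ry": 0, "rz": 0}], "fingers": 0}}

```text
t: 6.22
eef_pos: [513.0, 117.9, 243.7]
tcp_rot: [-3.141, 0.001, 0.136]
ft_force: [-3.3, 0.6, -2.9]
opening: 0.323
```

```bash
python3 -c "
from h import *
c=grab('side','s7.png');d=grab('scene','c7.png')
a=c['image'][100:200,180:290,::-1];b=d['image'][60:160,320:430,::-1]
cv2.imwrite('pics/sc7.png',cv2.resize(np.hstack([a,b]),None,fx=3.6,fy=3.6,interpolation=cv2.INTER_CUBIC))
delta(513.2,117.7,242.5,7.8)"
```

```text
d [0.21 0.2  1.26] |d| 1 r [-0.009  0.013 -0.004] t 6.32 pos [513.  117.9 243.8] rot [-1.7995e+02  8.0000e-02  7.7700e+00] F [-3.5  0.8 -4.8] M [0.21 0.63 0.  ] op 0.317
```

View pics/sc7.png

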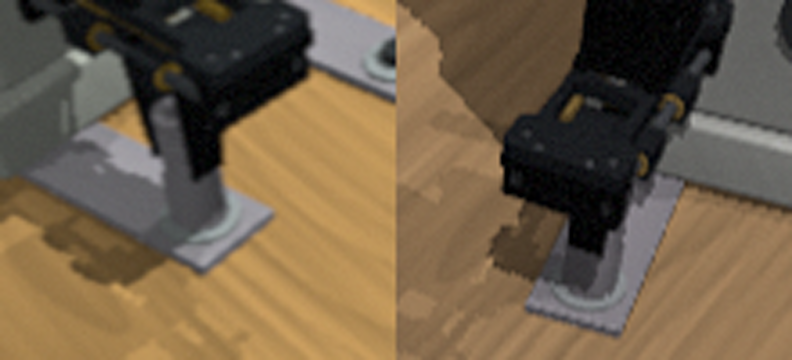

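>>> {"op": "play_rows", "data": {"increments": [{"dx": -0.3, "dy": 0.1, "dz": 1.5, "rx": 0, "ry": 0, "rz": 0}, {"dx": -0.3, "dy": 0.1, "dz": 2, "rx": 0, "ry": 0, "rz": 0}, {"dx": -0.3, "dy": 0.1, "dz": 2.5, "rx": 0, "ry": 0, "rz": 0}, {"dx": -0.3, "dy": 0.1, "dz": 2.5, "rx": 0, "ry": 0, "rz": 0}], "fingers": 0}}

```text
t: 6.65
eef_pos: [512.8, 118.0, 242.5]
tcp_rot: [-3.14, -0.0, 0.136]
ft_force: [-5.8, 3.6, 13.6]
opening: 0.322
```

```bash
python3 -c "
from h import *
delta(513.2,117.7,242.5,7.8)"
```

```text
d [ 0.4   0.35 -0.05] |d| 1 r [-0.01  -0.004 -0.002] t 6.65 pos [512.8 118.  242.5] rot [-1.7994e+02 -2.0000e-02  7.7900e+00] F [-5.8  3.6 13.6] M [0.64 1.22 0.05] op 0.322
```

>>> {"op": "play_rows", "data": {"increments": [{"dx": 0, "dy": 0, "dz": 1, "rx": 0, "ry": 0, "rz": 0}, {"dx": 0, "dy": 0, "dz": 1, "rx": 0, "ry": 0, "rz": 0}, {"dx": 0, "dy": 0, "dz": 1, "rx": 0, "ry": 0, "rz": 0.5}, {"dx": 0, "dy": 0, "dz": 1, "rx": 0, "ry": 0, "rz": 1}, {"dx": 0, "dy": 0, "dz": 1, "rx": 0, "ry": 0, "rz": 1.5}, {"dx": 0, "dy": 0, "dz": 1, "rx": 0, "ry": 0, "rz": 2}, {"dx": 0, "dy": 0, "dz": 1, "rx": 0, "ry": 0, "rz": 2.5}, {"dx": 0, "dy": 0, "dz": 1, "rx": 0, "ry": 0, "rz": 2.5}], "fingers": 0}}

```text
t: 7.32
eef_pos: [512.4, 118.2, 242.5]
tcp_rot: [-3.14, -0.0, -0.128]
ft_force: [-8.7, 2.0, 14.1]
opening: 0.323
```

```bash
python3 -c "
from h import *
delta(513.2,117.7,242.5,-44)"
```

```text
d [ 0.83  0.38 -0.01] |d| 1 r [-1.100e-02  2.000e-03  6.109e+00] t 7.32 pos [512.4 118.2 242.5] rot [-1.7993e+02 -1.0000e-02 -7.3500e+00] F [-8.7  2.  14.1] M [0.35 1.79 0.2 ] op 0.323
```

>>> {"op": "play_rows", "data": {"increments": [{"dx": -0.7, "dy": 0, "dz": 0.9, "rx": 0, "ry": 0, "rz": 0.3}, {"dx": -0.7, "dy": 0, "dz": 0.9, "rx": 0, "ry": 0, "rz": 0.7}, {"dx": -0.7, "dy": 0, "dz": 0.9, "rx": 0, "ry": 0, "rz": 1.2}, {"dx": -0.7, "dy": 0, "dz": 0.9, "rx": 0, "ry": 0, "rz": 1.7}, {"dx": -0.7, "dy": 0, "dz": 0.9, "rx": 0, "ry": 0, "rz": 2.2}, {"dx": -0.7, "dy": 0, "dz": 0.9, "rx": 0, "ry": 0, "rz": 2.5}], "fingers": 0}}

```text
t: 7.82
eef_pos: [511.8, 118.3, 242.5]
tcp_rot: [-3.14, -0.001, -0.392]
ft_force: [-4.7, -0.1, 10.7]
opening: 0.324
```

```bash
python3 -c "
from h import *
grab('wrist','w8.png')
delta(512.4,117.7,242.5,-44)"
```

```text
d [ 0.75  0.36 -0.02] |d| 1 r [-0.018 -0.009  3.577] t 7.87 pos [511.8 118.3 242.5] rot [-1.7991e+02 -7.0000e-02 -2.2540e+01] F [-4.4  1.1 10.1] M [0.2  1.1  0.28] op 0.32
```

View pics/w8.png

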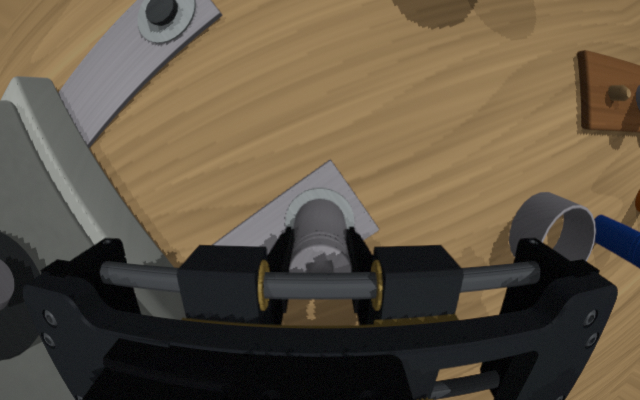

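```bash
python3 -c "
from h import *
im=load('w8.png')['image'][:,:,::-1]
a=cv2.resize(im[180:300,250:390],None,fx=5.5,fy=5,interpolation=cv2.INTER_CUBIC)
cv2.imwrite('pics/g8.png',a)
"
```

```text
(no output)
```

View pics/g8.png

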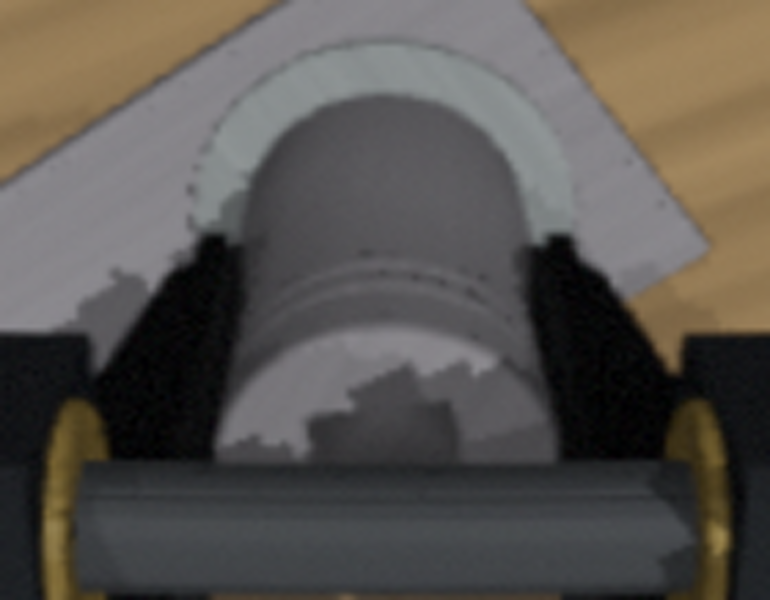

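>>> {"op": "play_rows", "data": {"increments": [{"dx": -0.4, "dy": 0.15, "dz": 0.8, "rx": 0, "ry": 0, "rz": 0.5}, {"dx": -0.4, "dy": 0.15, "dz": 0.8, "rx": 0, "ry": 0, "rz": 1}, {"dx": -0.4, "dy": 0.15, "dz": 0.8, "rx": 0, "ry": 0, "rz": 1.5}, {"dx": -0.4, "dy": 0.15, "dz": 0.8, "rx": 0, "ry": 0, "rz": 2}, {"dx": -0.4, "dy": 0.15, "dz": 0.8, "rx": 0, "ry": 0, "rz": 2.5}, {"dx": -0.4, "dy": 0.15, "dz": 0.8, "rx": 0, "ry": 0, "rz": 3}, {"dx": -0.4, "dy": 0.15, "dz": 0.8, "rx": 0, "ry": 0, "rz": 3.5}, {"dx": -0.4, "dy": 0.15, "dz": 0.8, "rx": 0, "ry": 0, "rz": 3.5}], "fingers": 0}}

```text
t: 8.53
eef_pos: [511.5, 118.5, 242.5]
tcp_rot: [-3.139, -0.002, -0.762]
ft_force: [-4.5, 1.8, 9.9]
opening: 0.322
```

```bash
python3 -c "
from h import *
delta(512.4,117.7,242.5,-44);print(env.state()['joints'])"
```

```text
d [ 1.17 -0.07 -0.  ] |d| 1 r [-0.028 -0.015  0.053] t 8.53 pos [511.5 118.5 242.5] rot [-1.7983e+02 -9.0000e-02 -4.3680e+01] F [-4.5  1.8  9.9] M [0.3  1.13 0.17] op 0.322
[1.01619609e-01 5.81883057e-01 1.95524377e+00 1.30914393e-03
 6.01247360e-01 2.43378017e+00]
```

```bash
python3 -c "
from h import *
c=grab('wrist','w9.png');c['fish']=1
im=c['image'][:,:,::-1]
cv2.imwrite('pics/g9.png',cv2.resize(im[180:300,250:390],None,fx=5.5,fy=5,interpolation=cv2.INTER_CUBIC))
s=env.state();t=s['eef_pos'];p=s['tcp_rot'][2];x=np.array([np.cos(p),np.sin(p)])
d=load('w8.png');d['fish']=1;q=lambda u,v:(250+u/5.5-.4,180+v/5-.4)
x8=np.array([np.cos(-.393),np.sin(-.393)])
for z,v in ((11,38),(11,95)): print((atz(d,*q(384,v),z)[:2]-np.array([511.8,118.3]))@x8)
"
```

```text
27.39239145418343
19.198912699038836
```

View pics/g9.png

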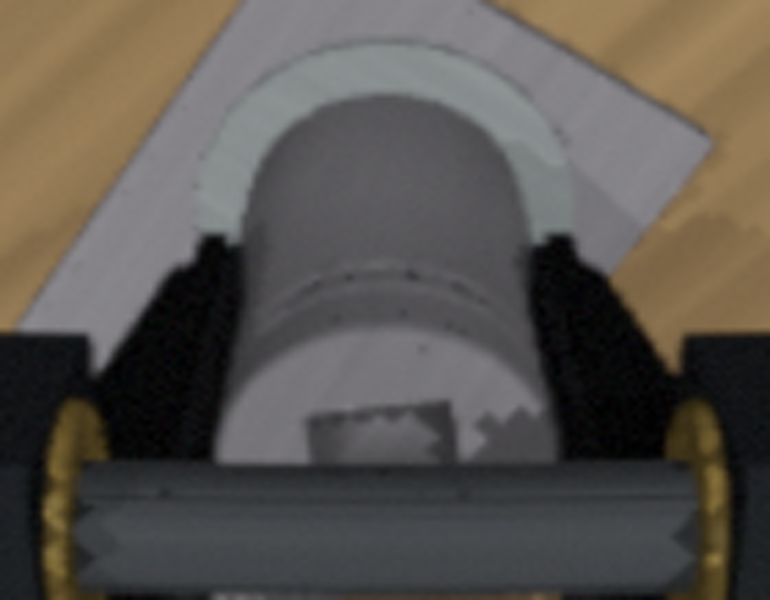

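>>> {"op": "play_rows", "data": {"increments": [{"dx": 0, "dy": 0, "dz": 0.7, "rx": 0, "ry": 0, "rz": -0.4}, {"dx": 0, "dy": 0, "dz": 0.7, "rx": 0, "ry": 0, "rz": -0.6}, {"dx": 0, "dy": 0, "dz": 0.7, "rx": 0, "ry": 0, "rz": -0.6}], "fingers": 0}}

```text
t: 8.83
eef_pos: [511.5, 118.5, 242.5]
tcp_rot: [-3.138, -0.002, -0.696]
ft_force: [-5.1, 0.8, 8.6]
opening: 0.322
```

```bash
python3 -c "
from h import *
delta(512.4,117.7,242.5,-44)"
```

```text
d [1.16 0.06 0.01] |d| 1 r [-0.035 -0.021  0.687] t 8.83 pos [511.5 118.5 242.5] rot [-1.798e+02 -1.300e-01 -3.988e+01] F [-5.1  0.8  8.6] M [ 0.21  1.17 -0.03] op 0.322
```

```bash
python3 -c "
from h import *
from scipy.optimize import least_squares
c=load('w9.png');c['fish']=1
q=lambda u,v:(250+(u+.5)/5.5-.5,180+(v+.5)/5-.5)
im=c['image'].astype(float).mean(2)
W=[(200,190),(215,140),(245,100),(290,62),(340,44),(390,39),(440,45),(490,65),(535,105),(560,145),(573,190)]
S=[(245,190),(258,160),(285,125),(320,105),(355,96),(390,93),(425,97),(455,108),(490,133),(512,165),(524,195)]
for n,L,r in (('washer',W,25),('skirt',S,18)):
    P=np.array([atz(c,*q(*p),11)[:2] for p in L])
    f=least_squares(lambda a: np.linalg.norm(P-a[:2],axis=1)-a[2],[512,118,r]); g=least_squares(lambda a: np.linalg.norm(P-a[:2],axis=1)-r,[512,118])
    print(n,np.round(f.x,2),'fixed r',np.round(g.x,2),np.round(g.fun,1))
"
```

```text
washer [514.   116.49  24.24] fixed r [513.31 117.16] [-0.4 -0.4 -0.5  0.2  0.2  0.2  0.3  0.2 -0.3 -0.6 -0.5]
skirt [512.92 118.06  18.49] fixed r [513.35 117.63] [ 0.4  0.1  0.2 -0.  -0.3 -0.2 -0.   0.1  0.1  0.1  0.4]
```

>>> {"op": "play_rows", "data": {"increments": [{"dx": 0, "dy": 0, "dz": 0.7, "rx": 0, "ry": 0, "rz": 0.3}, {"dx": 0, "dy": 0, "dz": 0.7, "rx": 0, "ry": 0, "rz": 0.3}], "fingers": 0}}

```text
t: 9.0
eef_pos: [511.5, 118.4, 242.5]
tcp_rot: [-3.138, -0.003, -0.728]
ft_force: [-5.5, 0.5, 9.0]
opening: 0.319
```

```bash
python3 -c "
from h import *
delta(512.4,117.7,242.5,-44)"
```

```text
d [ 1.18 -0.09  0.02] |d| 1 r [-0.036 -0.025  0.377] t 9.0 pos [511.5 118.4 242.5] rot [-1.7979e+02 -1.6000e-01 -4.1740e+01] F [-5.5  0.5  9. ] M [-0.04  1.34  0.16] op 0.319
```

>>> {"op": "play_rows", "data": {"increments": [{"dx": 0, "dy": 0, "dz": 0.7, "rx": 0, "ry": 0, "rz": 0.5}, {"dx": 0, "dy": 0, "dz": 0.7, "rx": 0, "ry": 0, "rz": 0.7}], "fingers": 0}}

```text
t: 9.17
eef_pos: [511.3, 118.5, 242.5]
tcp_rot: [-3.138, -0.003, -0.804]
ft_force: [-5.9, 1.5, 8.2]
opening: 0.32
```

```bash
python3 -c "
from h import *
delta(512.4,117.7,242.5,-44)"
```

```text
d [ 1.37 -0.27  0.01] |d| 1 r [-0.037 -0.026 -0.34 ] t 9.17 pos [511.3 118.5 242.5] rot [-1.7978e+02 -1.5000e-01 -4.6040e+01] F [-5.9  1.5  8.2] M [0.27 1.47 0.34] op 0.32
```

>>> {"op": "play_rows", "data": {"increments": [{"dx": 0, "dy": 0, "dz": 0, "rx": 0, "ry": 0, "rz": -0.6}, {"dx": 0, "dy": 0, "dz": 0, "rx": 0, "ry": 0, "rz": -0.9}, {"dx": 0, "dy": 0, "dz": -2, "rx": 0, "ry": 0, "rz": -0.9}, {"dx": 0, "dy": 0, "dz": -8, "rx": 0, "ry": 0, "rz": -0.9}, {"dx": 0, "dy": 0, "dz": -15, "rx": 0, "ry": 0, "rz": -0.9}, {"dx": 0, "dy": 0, "dz": -30, "rx": 0, "ry": 0, "rz": -0.9}, {"dx": 0, "dy": 0, "dz": -44, "rx": 0, "ry": 0, "rz": -0.9}, {"dx": 0, "dy": 0, "dz": -44, "rx": 0, "ry": 0, "rz": -0.9}], "fingers": 0}}

```text
t: 9.83
eef_pos: [511.7, 118.5, 289.4]
tcp_rot: [-3.134, -0.007, -0.71]
ft_force: [0.3, -0.3, -2.1]
opening: 0.321
```

```bash
python3 -c "
from h import *
c=grab('side','s10.png');d=grab('scene','c10.png');grab('wrist','w10.png')
o=[]
for f,g in (('s6.png','c6.png'),('s10.png','c10.png')):
    a=load(f)['image'][135:180,210:260,::-1];b=load(g)['image'][115:160,350:400,::-1]
    o.append(np.hstack([a,b]))
cv2.imwrite('pics/cmp.png',cv2.resize(np.vstack(o),None,fx=6.5,fy=6.5,interpolation=cv2.INTER_CUBIC))
delta(513.2,117.7,262,-44)"
```

```text
d [ 2.03 -0.8  24.5 ] |d| 25 r [-0.04  -0.033  0.556] t 9.98 pos [511.  118.4 286.5] rot [-179.76   -0.2   -40.67] F [-0.8 -0.2 -3.4] M [0.08 0.01 0.03] op 0.32
```

View pics/cmp.png

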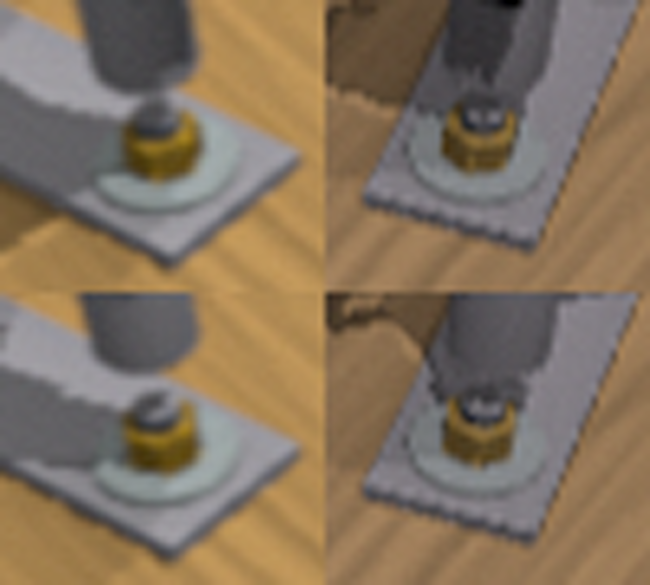

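View pics/w10.png

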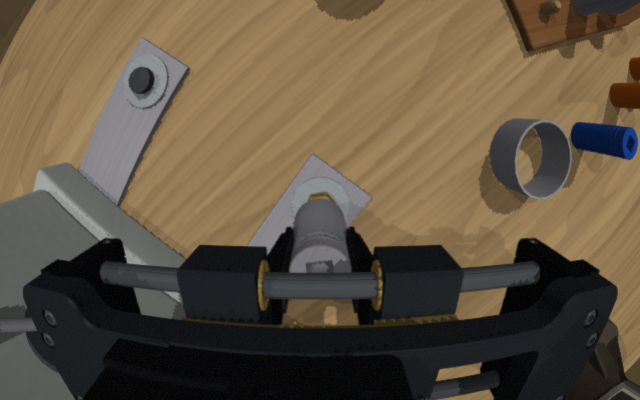

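>>> {"op": "play_rows", "data": {"increments": [{"dx": 0, "dy": 20, "dz": -10, "rx": 0, "ry": 0, "rz": 0}, {"dx": 0, "dy": 45, "dz": -20, "rx": 0, "ry": 0, "rz": 0}, {"dx": 0, "dy": 60, "dz": -30, "rx": 0, "ry": 0, "rz": 0}, {"dx": 0, "dy": 60, "dz": -30, "rx": 0, "ry": 0, "rz": 0}, {"dx": 0, "dy": 60, "dz": -30, "rx": 0, "ry": 0, "rz": 0}], "fingers": 0}}

```text
t: 10.4
eef_pos: [471.7, 72.5, 316.2]
tcp_rot: [-3.137, -0.004, -0.711]
ft_force: [-0.2, 0.1, -2.9]
opening: 0.32
```

```bash
python3 -c "
from h import *
c=grab('wrist','w11.png');c['fish']=1
u,v=proj(c,(513.2,117.7,15));print(u,v)
u=int(u)-35;v=int(v)-35
np.save('uv.npy',[u,v])
cv2.imwrite('pics/n11.png',cv2.resize(c['image'][v:v+70,u:u+70,::-1],None,fx=8.5,fy=8.5,interpolation=cv2.INTER_CUBIC));print(u,v)
delta(513.2,117.7,262,-44)"
```

```text
256.2400417597135 198.37937919338282
221 163
d [  1.75 -60.61  54.16] |d| 81 r [-0.042 -0.034  0.549] t 10.45 pos [472.   72.9 315.9] rot [-179.75   -0.21  -40.71] F [ 0.8  0.9 -2.1] M [ 0.05 -0.01 -0.01] op 0.321
```

View pics/n11.png

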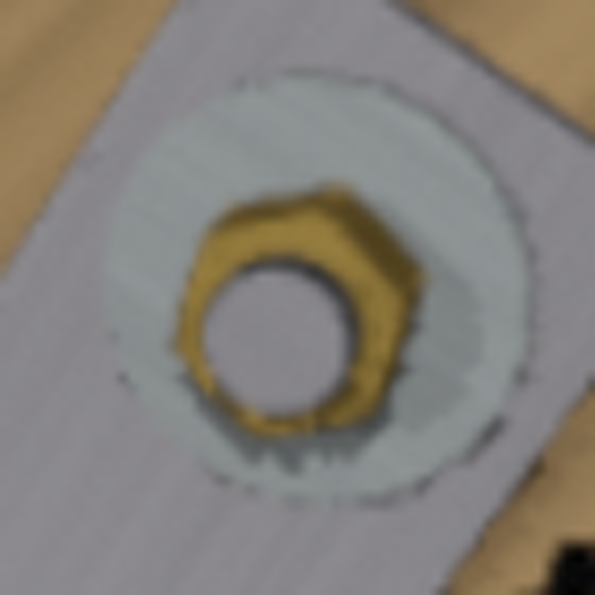

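```bash
cat > fit.py <<'E'
from h import *
from scipy.optimize import minimize
def fit(f,x0,y0):
    c=load(f);c['fish']=1;im=c['image'].astype(int)
    u,v=proj(c,(x0,y0,18));u,v=int(u),int(v)
    K=8; sub=c['image'][v-25:v+25,u-25:u+25]
    big=cv2.resize(sub,None,fx=K,fy=K,interpolation=cv2.INTER_CUBIC).astype(int)
    gold=((big[:,:,0]-big[:,:,2])>45).astype(np.uint8)
    # keep gold hull: largest comp
    n,l,s,_=cv2.connectedComponentsWithStats(gold);
    i=1+np.argmax(s[1:,4]);m=(l==i).astype(np.uint8)
    ct=np.vstack(cv2.findContours(m,cv2.RETR_EXTERNAL,cv2.CHAIN_APPROX_NONE)[0]);
    m=cv2.fillPoly(np.zeros_like(m),[cv2.convexHull(ct)],1)
    def model(p):
        x,y,b=p;P=[]
        for z,r in ((11,13.86),(24,13.86),(25.8,12.6)):
            for k in range(6):
                a=np.radians(b+30+60*k);q=proj(c,(x+r*np.cos(a),y+r*np.sin(a),z));P.append(((q[0]-u+25.5)*K-.5,(q[1]-v+25.5)*K-.5))
        h=cv2.convexHull(np.array(P,np.float32));return cv2.fillPoly(np.zeros_like(m),[np.round(h).astype(np.int32)],1)
    def cost(p):
        M=model(p);return 1-(M&m).sum()/(M|m).sum()
    res=[]
    for b in range(-5,55,5):
        r=minimize(cost,[x0,y0,b],method='Nelder-Mead',options={'initial_simplex':[[x0,y0,b],[x0+2,y0,b],[x0,y0+2,b],[x0,y0,b+5]]});res.append((r.fun,*np.round(r.x,2)))
    res.sort();print(f,[tuple(map(float,np.round(a,3))) for a in res[:5]])
if __name__=='__main__':
    fit('w5.png',513.2,117.7);fit('w11.png',513.2,117.7)
E
python3 fit.py
```

```text
w5.png [(0.063, 513.26, 117.93, 11.57), (0.064, 512.95, 118.07, 11.62), (0.064, 513.03, 117.88, 15.05), (0.064, 512.92, 117.99, 73.58), (0.064, 513.08, 117.87, 18.85)]
w11.png [(0.086, 513.01, 117.94, 22.49), (0.086, 513.06, 118.15, 24.38), (0.087, 513.1, 117.97, 21.33), (0.087, 512.87, 118.1, 25.84), (0.087, 513.03, 117.9, 23.15)]
```

```bash
python3 -c "
from h import *
delta(512.4,118.1,284,-43)"
```

```text
d [  0.97 -60.49  32.16] |d| 69 r [-0.042 -0.034  0.382] t 10.45 pos [472.   72.9 315.9] rot [-179.75   -0.21  -40.71] F [ 0.8  0.9 -2.1] M [ 0.05 -0.01 -0.01] op 0.321
```

>>> {"op": "play_rows", "data": {"increments": [{"dx": 0.3, "dy": -20, "dz": 0, "rx": 0, "ry": 0, "rz": 0.1}, {"dx": 0.6, "dy": -42, "dz": 4, "rx": -0.042, "ry": -0.034, "rz": 0.3}, {"dx": 1, "dy": -60.5, "dz": 10, "rx": -0.042, "ry": -0.034, "rz": 0.38}, {"dx": 1, "dy": -60.5, "dz": 22, "rx": -0.042, "ry": -0.034, "rz": 0.38}, {"dx": 1, "dy": -60.5, "dz": 32, "rx": -0.042, "ry": -0.034, "rz": 0.38}, {"dx": 1, "dy": -60.5, "dz": 32, "rx": -0.042, "ry": -0.034, "rz": 0.38}, {"dx": 1, "dy": -60.5, "dz": 32, "rx": -0.042, "ry": -0.034, "rz": 0.38}], "fingers": 0}}

```text
t: 11.03
eef_pos: [512.3, 118.1, 283.2]
tcp_rot: [3.14, 0.001, -0.75]
ft_force: [0.0, -0.2, -2.1]
opening: 0.323
```

```bash
python3 -c "
from h import *
delta(512.4,118.1,256,-43)"
```

```text
d [ 0.12 -0.08 27.19] |d| 27 r [0.017 0.014 0.003] t 11.03 pos [512.3 118.1 283.2] rot [ 1.799e+02  9.000e-02 -4.298e+01] F [ 0.  -0.2 -2.1] M [0.06 0.05 0.02] op 0.323
```

>>> {"op": "play_rows", "data": {"increments": [{"dx": 0, "dy": 0, "dz": 12, "rx": 0.01, "ry": 0.01, "rz": 0}, {"dx": 0, "dy": 0, "dz": 21, "rx": 0.01, "ry": 0.01, "rz": 0}, {"dx": 0, "dy": 0, "dz": 26, "rx": 0.01, "ry": 0.01, "rz": 0}, {"dx": 0, "dy": 0, "dz": 28, "rx": 0.01, "ry": 0.01, "rz": 0}, {"dx": 0, "dy": 0, "dz": 30, "rx": 0.01, "ry": 0.01, "rz": 0}, {"dx": 0, "dy": 0, "dz": 32, "rx": 0.01, "ry": 0.01, "rz": 0}], "fingers": 0}}

```text
t: 11.53
eef_pos: [512.3, 118.2, 251.5]
tcp_rot: [3.141, 0.0, -0.75]
ft_force: [-1.7, 2.9, -1.5]
opening: 0.323
```

```bash
python3 -c "
from h import *
delta(512.4,118.1,242.5,-43)"
```

```text
d [0.18 0.01 8.96] |d| 9 r [0.002 0.004 0.001] t 11.53 pos [512.3 118.2 251.5] rot [ 1.7999e+02  2.0000e-02 -4.3000e+01] F [-1.7  2.9 -1.5] M [0.87 0.23 0.04] op 0.323
```

>>> {"op": "play_rows", "data": {"increments": [{"dx": -0.3, "dy": 0, "dz": 3, "rx": 0, "ry": 0, "rz": 0}, {"dx": -0.3, "dy": 0, "dz": 6, "rx": 0, "ry": 0, "rz": 0}, {"dx": -0.3, "dy": 0, "dz": 8, "rx": 0, "ry": 0, "rz": 0}, {"dx": -0.3, "dy": 0, "dz": 9.5, "rx": 0, "ry": 0, "rz": 0}, {"dx": -0.3, "dy": 0, "dz": 10, "rx": 0, "ry": 0, "rz": 0}, {"dx": -0.3, "dy": 0, "dz": 10, "rx": 0, "ry": 0, "rz": 0}], "fingers": 0}}

```text
t: 12.03
eef_pos: [512.1, 118.6, 242.4]
tcp_rot: [-3.141, -0.0, -0.75]
ft_force: [-3.2, 1.9, 11.6]
opening: 0.321
```

```bash
python3 -c "
from h import *
delta(512.4,118.1,242.5,-43)"
```

```text
d [ 0.53  0.13 -0.11] |d| 1 r [-0.005 -0.003  0.003] t 12.03 pos [512.1 118.6 242.4] rot [-1.7997e+02 -2.0000e-02 -4.2980e+01] F [-3.2  1.9 11.6] M [0.46 0.72 0.02] op 0.321
```

>>> {"op": "play_rows", "data": {"increments": [{"dx": -0.1, "dy": 0, "dz": 0.8, "rx": 0, "ry": 0, "rz": 0}, {"dx": -0.1, "dy": 0, "dz": 0.8, "rx": 0, "ry": 0, "rz": 0}, {"dx": -0.1, "dy": 0, "dz": 0.8, "rx": 0, "ry": 0, "rz": 0}, {"dx": -0.1, "dy": 0, "dz": 0.8, "rx": 0, "ry": 0, "rz": 0}, {"dx": -0.1, "dy": 0, "dz": 0.8, "rx": 0, "ry": 0, "rz": 0}], "fingers": 0}}

```text
t: 12.45
eef_pos: [512.0, 118.6, 242.4]
tcp_rot: [-3.141, -0.001, -0.75]
ft_force: [-3.7, 1.6, 11.4]
opening: 0.325
```

```bash
python3 -c "
from h import *
grab('side','s13.png')
c=grab('wrist','w13.png');im=c['image'][:,:,::-1]
cv2.imwrite('pics/g13.png',cv2.resize(im[180:300,250:390],None,fx=5.5,fy=5,interpolation=cv2.INTER_CUBIC))
delta(512.4,118.1,242.5,-43)"
```

```text
d [ 0.66  0.1  -0.1 ] |d| 1 r [-0.009 -0.008  0.006] t 12.55 pos [512.  118.6 242.4] rot [-1.7995e+02 -5.0000e-02 -4.2960e+01] F [-3.   0.9 11.4] M [0.21 0.85 0.09] op 0.322
```

View pics/g13.png

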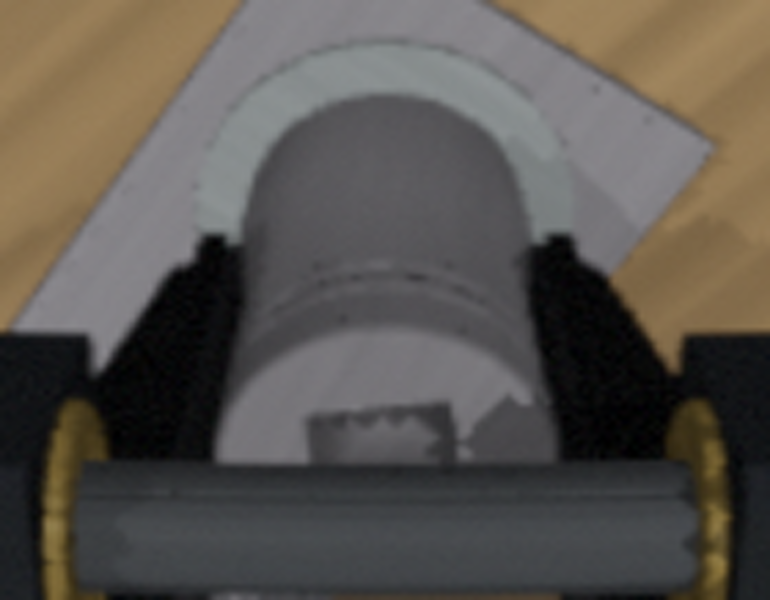

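View pics/s13.png

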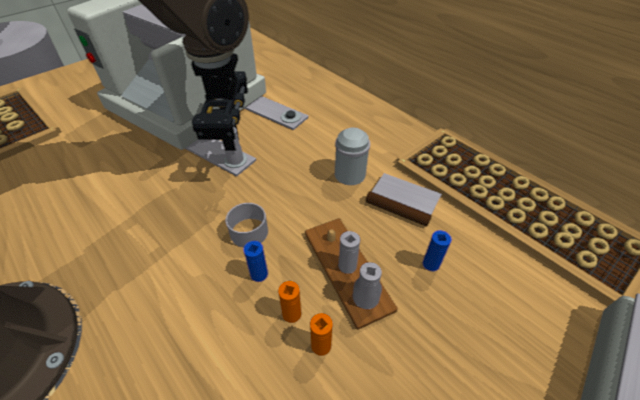

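```bash
python3 -c "
from h import *
print(env.job_done())"
```

```text
the job is handed in; nothing more can be done
None
```

I tried the 36 mm-skirt socket (the one on the end post nearest the sheeter) first and it fitted. I turned the nut with it pushed fully home, then handed the job in at about 12.6 s. The interface gave no verdict.

**Sockets:** The other two were not tried or touched. They still stand on their rack posts.

**Nut turn:** The tool turned about 54° clockwise with the socket home. To check the result I lifted the socket off, looked at the nut and put it back on. The picture puts the nut at 23° ± 3°, against 15° at the start, which matches a clockwise turn of about 0.8–0.9 rad. This rests on a rough outline match that repeats every 60°. I ruled out the other reading because the torque while turning was 0.2–0.34 N m, and the nut's flats had visibly moved.

**Last checks:**
- **Seating:** the socket is gripped, with the TCP at 242.4 mm (242.7 mm expected when home) and about 14 N pressing it onto the washer. The tool is within about 0.1° of vertical. During the turn, the wrist view showed the socket centred on the washer to about 0.5 mm.
- **Disagreement:** a sideways force of about 3–5 N stayed on while the socket was home. The TCP settled about 1 mm from where the camera had placed the nut, which is within the 2 mm calibration error.
- **Bystanders:** the shaker, cutter, scraper and coloured look-alikes look unmoved.

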